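# Put a two-piece shoe last together in its jig

## Robot

A 7-joint arm with a two-finger parallel gripper is mounted at the origin on the work surface. World frame = base frame: x ahead of the robot, y to its left, z up, the work surface at z = 0. Lengths are in mm, angles in rad, forces in N, time in s.
With the tool pointing down it reaches from about 350 to 900 mm from the base axis. Payload 19.9 kg.
Tool frame: the origin (TCP) lies between the finger pads; the fingertips stand arm.nose_length ahead of it and the grasp point (between the pads) lies 2 mm behind it (arm.nose_length is the distance from the TCP to the fingertips, in mm); z points along the fingers, y is the line along which they close (so a half turn about z gives the same grasp; the last joint's range is limited). The gripper opens to 94 mm and grips with 3 to 60 N. Pads are 16 mm wide; open, the fingers measure 119 mm over their backs; the gripper's body (75 mm by 177 mm) begins 78 mm behind the grasp point.
Start: joints at [-0.042, 0.417, -0.01, 1.614, 0.005, 1.111, -0.053], TCP at [624.98, 0.003, 222.425] pointing down, gripper open.
Joint ranges: [-2.81, 2.81], [-0.39, 2.02], [-1.27, 1.25], [0.06, 2.57], [-1.19, 4.33], [0.19, 2], [-2.82, 2.82]. Speed limits (rad/s): [1.89, 1.89, 2.39, 2.39, 3.01, 3.01, 3.01].

## Interface

Orientations are given as a unit quaternion [w, x, y, z].
In Python, from cell import arm, effector, get_image, calibration, workorder gives the robot as it stands. Calls block until the motion is done:
- arm.move_ptp(position, orientation): joint-space move of the TCP to a pose.
- arm.move_l(position, rotation=None, speed=150, max_force=None): straight line of the TCP; rotation=None keeps the orientation; speed is the mean speed in mm/s. With max_force (N) it stops when the force on the tool has changed by that much, and returns True; else False.
- arm.move_joints(angles): joint-space move.
- effector.set_gripper(opening, grip_force=None): finger opening in mm; grip_force is the grip in N (None keeps the last); returns when the fingers have stopped.
- arm.hold(seconds).
- arm.ik(position, orientation): joint angles nearest the present ones, or None.
- arm.read_state(): the state.
- get_image(name): name is "scene" or "side" or "wrist"; returns (picture, depth): 480x640x3 uint8, blue, green, red; 480x640 float32, mm along the optical axis (not along the pixel's ray), 0 where there is no reading.
- calibration(name): a dict with "vfov" (degrees; the focal length in pixels is half the picture's height over the tangent of half this angle, whatever the lens; pixels are square), "cx", "cy" (the principal point, pixels), "R" (3x3) and "t" (3): a world point X has camera coordinates R X + t; the wrist camera has in their place "tool_from_camera" (4x4, takes a point from camera to tool coordinates, whose origin is the TCP and whose axes are the flange's). Camera axes: x right, y down, z forward; pixel columns grow to the right and rows downward; lengths in mm; the calibration is good to about 2 mm. A picture is of the moment at which its call begins: read the wrist's pose just before it. calibration takes no time and is no camera call.
A pose or a line that the arm cannot do raises arm.MotionError and nothing moves.
- workorder.sign_off(): hands the job in; it is judged then, once.
The state is a dict: "clock": time; "joints": joint angles; "joint_vel": joint speeds; "effort": joint torques, N m; "tcp_pos": TCP position; "tcp_rot": TCP orientation; "ft_force": force on the tool from outside, world axes, zero at the start; "torque": the same for the moment, N m; "grip_width": finger opening in mm; "gripper_force": force on a finger pad.
Only numpy, scipy, OpenCV 4.12 (cv2) and the standard library are available. Lean on these libraries where they do the work, as an engineer would, in place of code of your own. Each camera call takes 0.05 s, during which the arm holds its last target. There are 200 camera calls.

## Task

Draw the jig's sliding stop all the way back, then take the larger rear half of the shoe last (the one as wide and tall as the forepart fixed on the jig) and stand it on the jig plate behind the forepart, flat face towards it. Butt it up so that the two flat faces meet flush with no gap, its side along the low fence and in line with the forepart, then bring the stop up snug against the heel so that it holds the half there. Leave the smaller rear half, the hammer, the tin and the glue pot where they are.

Things in the scene. Friction and masses are not known exactly. Their poses are not given: they have to be found in the camera images.
- jig: Fixed jig: aluminium plate 120 (x) by 380 (y) by 12 mm thick, from y = -215 to +165 mm in its frame. Origin on the bench below fore_face; z up; y runs along the plate towards the toe of the wooden forepart of a last fixed on it. A low steel fence 12 mm thick, rising 18 mm above the plate, runs along its +x side from y = -160 to +140 mm, inner face at x = +33 mm. The -x side is open.
- fore_face (a point): Middle of the bottom edge of the fixed forepart's flat upright rear face, on the plate's top (12 mm above the bench, jig x = y = 0); axes as the jig's. The forepart reaches from y = 0 to +145 mm (toe), 64 mm wide; its flat face is 92 mm tall, 64 mm wide in the lower 41 mm, 44 mm wide from 50 mm up.
- stop (a joint): Steel stop sliding along the jig's y. 0 = fully back; grows (m) towards the forepart, up to 0.130. Slides with about 2 N, stays where left. Flat pad face at jig y = -0.165 + joint value. Block 56 mm wide, 40 mm long behind the face, top 50 mm above the bench, carrying an upright grip (stop_grip). With the last closed up the pad meets the heel at about 0.080.
- stop_grip (a point): On the stop's upright wooden grip, moves with it: grip 16 mm thick (jig x), 32 mm long (jig y), standing from 50 to 92 mm above the bench. The point is on its centre line, 78 mm above the bench, 22 mm behind the pad face. Axes as the jig's.
- stop_pad (a point): Middle of the stop's pad face, at the plate's top level (12 mm above the bench). Axes as the jig's.
- rear_half: Loose larger rear half of the last, wood, 0.35 kg, upright. 85 mm long (y); 64 mm wide (x) in the lower 41 mm; upper part 44 mm wide with flat sides from 50 mm to its top at 92 mm: grip there across x. Origin: centre of underside, z up; flat joint face at y = +42.5 mm, round heel at y = -42.5 mm. Starts on the bench right or left of the jig, flat face roughly to the left (+y).
- rear_face (a point): Middle of the bottom edge of the larger rear half's flat joint face; axes as the body's.
- rear_heel (a point): Rearmost point of the larger rear half's heel, at its underside; axes as the body's.
- small_half: A smaller rear half of another wooden last, 64 mm long (y), 46 mm wide (x), 66 mm tall; origin at the centre of its underside. Stays where it is.
- hammer: Hammer lying on the bench beyond the jig, 260 mm long along its x, which lies roughly along the bench (world y); origin under its middle. Stays.
- tin: Closed flat steel tin, 76 mm across, 30 mm high, origin under its centre. Stays.
- glue_pot: White square pot 84 by 84 by 50 mm with a red cone on top, 150 mm tall in all; origin under its centre. Stays.
Mind the look-alikes: they are no part of the job. Leave any blue or purple look-alike of the rear_half alone.

How it is judged:
By the outcome, as a careful person would: the job done as asked, in the order asked, and still so for the second after the job is handed in, with the robot touching nothing.
It also fails if it takes over 72 s, if anything falls off the work surface, if the arm or the gripper's body presses on something with over 40 N, if the wrist force passes 120 N, or if a joint passes its speed limit or range.

## Working session

There is one attempt and no reset: what is moved stays moved. The work goes in short steps, each a Python script; the robot and the scene stay as the last script left them, time stands still between calls to the robot, and variables do not carry over. Pictures are saved under pics/ and viewed, at most 10 in all, crops included, and the job is handed in when it is done.

```bash
ls; mkdir -p pics; cat > h.py <<'E'
import numpy as np, cv2
from cell import arm, effector, get_image, calibration, workorder
def rays(cal): return 240/np.tan(np.radians(cal['vfov'])/2)
def cloud(name):
    T=arm.read_state(); im,d=get_image(name); c=calibration(name); f=rays(c)
    v,u=np.mgrid[0:480,0:640]
    P=np.stack([(u-c['cx'])/f*d,(v-c['cy'])/f*d,d],-1).astype(float)
    if 'R' in c: W=(P-np.array(c['t']))@np.array(c['R'])
    else:
        M=np.array(c['tool_from_camera']); from scipy.spatial.transform import Rotation as R
        q=T['tcp_rot']; Rm=R.from_quat([q[1],q[2],q[3],q[0]]).as_matrix()
        W=(P@M[:3,:3].T+M[:3,3])@Rm.T+np.array(T['tcp_pos'])
    W[d==0]=np.nan
    return im,W
E
python3 - <<'E'
from h import *
for n in('scene','side'):
    im,W=cloud(n); cv2.imwrite(f'pics/{n}0.png',im); np.save(f'{n}0.npy',W)
print(arm.read_state(), arm.nose_length, calibration('scene'),calibration('side'))
E
```

```text
pics
{'clock': 0.1, 'joints': array([-0.04147515,  0.41793624, -0.01031472,  1.6141149 ,  0.00467961,
        1.11074085, -0.05298609]), 'joint_vel': array([ 3.57177669e-04, -1.89278099e-05, -3.05894477e-04, -1.91444285e-03,
        9.41274881e-04, -1.08803620e-03,  6.36366521e-04]), 'effort': array([ 7.74739638e-04, -8.52578259e+01,  6.39427956e-01, -4.26696110e+01,
       -4.89651540e-02,  1.64374465e-02, -7.34272044e-05]), 'tcp_pos': array([ 6.24660716e+02, -1.34043762e-02,  2.21873697e+02]), 'tcp_rot': array([-3.91367964e-04,  7.07107119e-01,  7.07106199e-01, -4.38334797e-04]), 'ft_force': array([-0.34262951,  0.13149798,  0.41109512]), 'torque': array([ 0.03384719, -0.0405081 ,  0.0299045 ]), 'gripper_force': 0.0, 'grip_width': 93.53128779208878} 17.0 {'vfov': 50.60516687209514, 'cx': 318.7737943157326, 'cy': 236.6826165691806, 'R': array([[-0.24149558,  0.97021153, -0.01922141],
       [ 0.69474372,  0.15903189, -0.70145564],
       [-0.67750354, -0.18275239, -0.71245387]]), 't': array([  59.50030291, -342.90659022, 1902.12602646])} {'vfov': 46.13421301653303, 'cx': 312.7779583367122, 'cy': 238.28955744152162, 'R': array([[-0.88822845, -0.45937198, -0.00525432],
       [-0.26240649,  0.51670319, -0.81496052],
       [ 0.37708495, -0.72249235, -0.57949266]]), 't': array([ 544.66141937,  156.87322039, 1238.48211707])}
```

View pics/scene0.png

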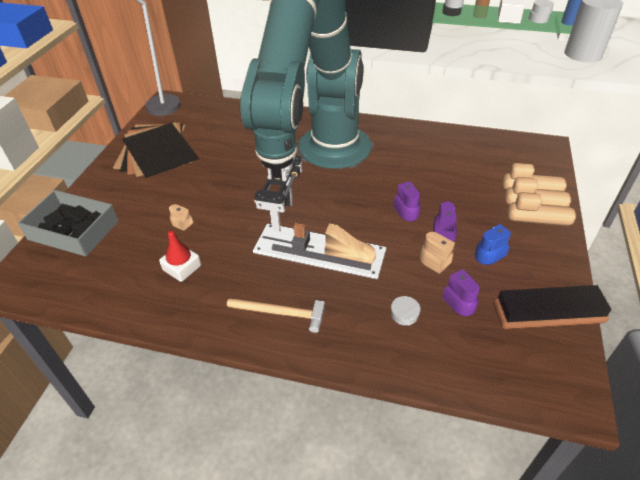

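View pics/side0.png

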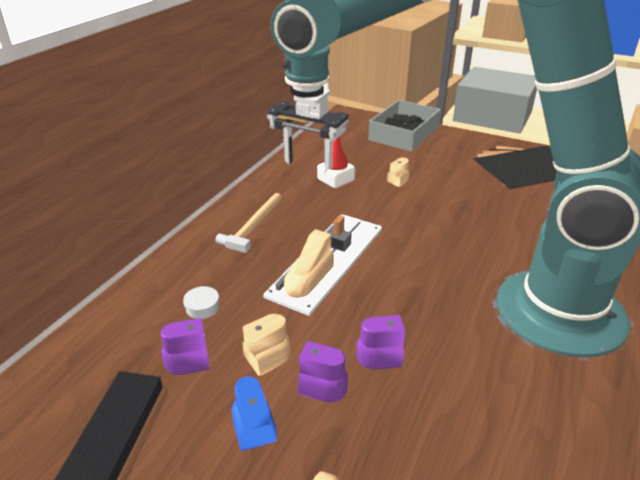

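Candidates for the rear half in the scene view are the wooden half at (437,252), the small wooden half at (180,216), the purple ones at (407,200), (446,222) and (461,293), and the blue one at (493,245). I choose the wooden one at (437,252), which is at side view (265,343). Next I'll check it with a close crop and rough positions.

```bash
python3 - <<'E'
import numpy as np,cv2
a=cv2.imread('pics/side0.png')[190:400,150:420]; b=cv2.imread('pics/scene0.png')[180:310,235:480]
a=cv2.resize(a,None,fx=2.2,fy=2.2,interpolation=cv2.INTER_CUBIC)
cv2.imwrite('pics/crop1.png',a)
for n,pts in (('scene',[(437,240),(437,252),(180,210),(300,232),(345,240),(262,250),(380,265),(407,200),(446,222),(461,293),(493,245)]),('side',[(265,322),(265,343),(339,223),(320,245),(272,293),(376,228)])):
    W=np.load(n+'0.npy')
    for u,v in pts: print(n,u,v,np.round(np.nanmedian(W[v-1:v+2,u-1:u+2].reshape(-1,3),0)))
E
```

```text
scene 437 240 [503. 407.  91.]
scene 437 252 [529. 413.  68.]
scene 180 210 [ 527. -370.   67.]
scene 300 232 [541.  19.  73.]
scene 345 240 [558. 156.  82.]
scene 262 250 [584. -91.  13.]
scene 380 265 [559. 261.   8.]
scene 407 200 [337. 304.  78.]
scene 446 222 [410. 428.  74.]
scene 461 293 [664. 484.  72.]
scene 493 245 [472. 562.  72.]
side 265 322 [505. 408.  90.]
side 265 343 [489. 437.  69.]
side 339 223 [526.  29.  86.]
side 320 245 [523. 139.  93.]
side 272 293 [587. 252.  11.]
side 376 228 [475. -97.  13.]
```

View pics/crop1.png

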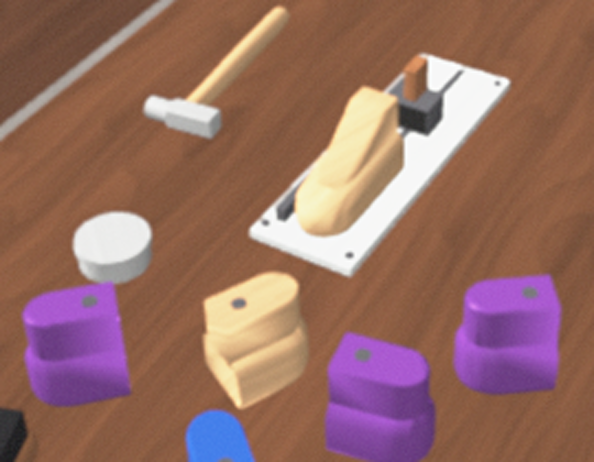

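The crop shows the bare-wood half at crop (255,335), next to the tin, with a full two-tier shape. That matches the description, and its neighbours are purple or blue. Next is the wrist view over the jig, then over the half.

```bash
python3 - <<'E'
from h import *
q=[0,.70711,.70711,0]
c=calibration('wrist'); print(np.round(c['tool_from_camera'],2),c['vfov'])
arm.move_ptp([530,60,330],q)
im,W=cloud('wrist'); cv2.imwrite('pics/w1.png',im); np.save('w1.npy',W)
arm.move_ptp([505,390,330],q)
im2,W=cloud('wrist'); cv2.imwrite('pics/w2.png',im2); np.save('w2.npy',W)
cv2.imwrite('pics/w12.png',cv2.resize(np.vstack([im,im2]),(450,675))[:600] if 0 else np.hstack([cv2.resize(im,(400,300)),cv2.resize(im2,(400,300))]))
print(arm.read_state()['clock'])
E
```

```text
[[   0.     -0.97   -0.24   70.54]
 [   1.      0.     -0.      0.81]
 [   0.     -0.24    0.97 -163.03]
 [   0.      0.      0.      1.  ]] 59.28791140938946
2.1167
```

View pics/w12.png

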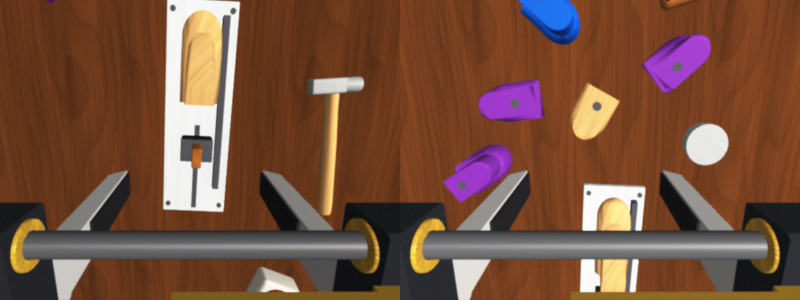

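The left picture shows the jig seen whole, with the fence on the +x side, the stop at about (196,150) and the forepart at (202,60). The right picture shows the wooden half at (595,110), with its flat face to the upper right. Next I'll fit both from depth.

```bash
cat > fit.py <<'E'
from h import *
def rect(P):
    r=cv2.minAreaRect((P[:,:2]).astype(np.float32)); return r
def sel(im,W,lo,hi,box,col=None):
    m=(W[...,2]>lo)&(W[...,2]<hi)&(W[...,0]>box[0])&(W[...,0]<box[1])&(W[...,1]>box[2])&(W[...,1]<box[3])
    if col: m&=col(im.astype(int))
    n,l,s,_=cv2.connectedComponentsWithStats(m.astype(np.uint8)); k=1+np.argmax(s[1:,4])
    return W[l==k]
E
python3 - <<'E'
from fit import *
im,W=cv2.imread('pics/w1.png'),np.load('w1.npy')
white=lambda i:i.min(-1)>150
P=sel(im,W,2,24,(430,620,-140,290),white); r=rect(P);print('plate',r,np.median(P[:,2]),P[:,1].min(),P[:,1].max())
G=sel(im,W,60,100,(480,580,-40,60));print('grip',rect(G),len(G),G[:,2].max(),np.median(G[:,2]))
F=sel(im,W,22,40,(540,620,-100,230),lambda i:i.max(-1)<140);print('fence',rect(F),len(F),np.median(F[:,2]))
B=sel(im,W,36,58,(480,580,-40,60),lambda i:i.max(-1)<140);print('block',rect(B),len(B),np.median(B[:,2]))
T=sel(im,W,84,104,(480,600,60,240));print('foretop',rect(T),len(T))
wood=lambda i:(i[...,2]>150)&(i[...,2]-i[...,0]>40)&(i[...,1]>i[...,0])
# outside the bright face: bench point depth
for w,n in ((W,1),(np.load('w2.npy'),2)):
    print('bench z',np.nanmedian(w[200:320:5,420:440,2]))
im,W=cv2.imread('pics/w2.png'),np.load('w2.npy')
T=sel(im,W,84,104,(430,580,330,480));r=rect(T);print('reartop',r,len(T),np.median(T[:,2]),T.mean(0)); print(cv2.boxPoints(r))
T=sel(im,W,6,104,(430,580,330,480));print('rearall',rect(T),len(T))
cv2.imwrite('pics/z2.png',np.hstack([cv2.resize(im[110:250,250:380],None,fx=3,fy=3),cv2.resize(cv2.imread('pics/w1.png')[0:350,240:400],None,fx=1.2,fy=1.2)]))  if 0 else None
a=cv2.resize(im[110:250,250:380],None,fx=4,fy=4);b=cv2.resize(cv2.imread('pics/w1.png')[0:350,240:400],None,fx=1.6,fy=1.6)
cv2.imwrite('pics/z2.png',np.hstack([a[:560,:],b[:560,:]]))
E
```

```text
plate ((536.9602661132812, 71.36873626708984), (385.03466796875, 122.63655090332031), 87.50334930419922) 12.81586237061262 -120.26416700636202 265.70186846762846
grip ((533.4625854492188, 14.46125602722168), (32.642459869384766, 15.938759803771973), 87.17523193359375) 606 95.75472368149613 92.96428108257167
fence ((575.156982421875, 84.43803405761719), (291.4088134765625, 11.12841510772705), 87.3258056640625) 2681 30.694303646412152
block ((533.4223022460938, 17.816486358642578), (39.9492301940918, 54.13040542602539), 87.75027465820312) 1449 51.1372108599013
foretop ((538.6030883789062, 128.6153564453125), (58.842071533203125, 44.106510162353516), 87.97744750976562) 1689
bench z 1.3034365463977338
bench z 1.317008368978179
reartop ((501.6392822265625, 410.1189880371094), (78.62838745117188, 44.005123138427734), 61.1786003112793) 3550 92.76694748705515 [503.07331356 413.3238172   92.70081421]
[[463.4096  386.2818 ]
 [501.96368 365.06775]
 [539.86896 433.95618]
 [501.31488 455.17023]]
rearall ((501.65216064453125, 410.0311584472656), (78.76830291748047, 64.09545135498047), 61.14103317260742) 4452
```

View pics/z2.png

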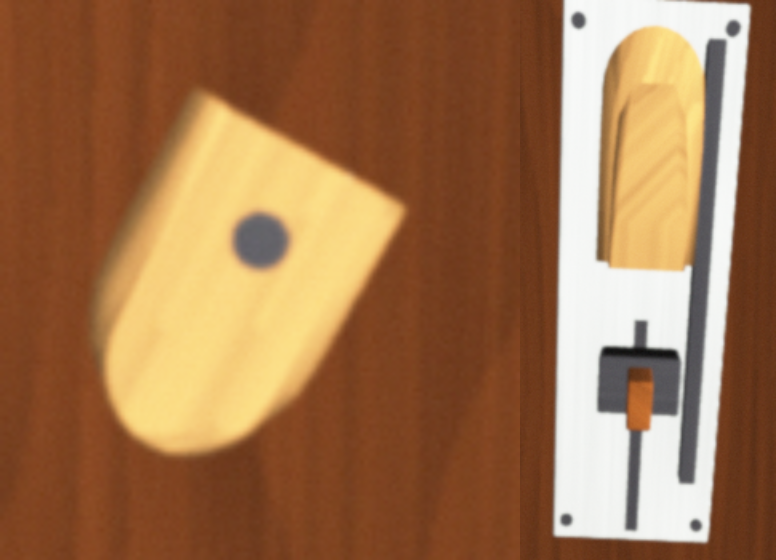

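The rear half's centre is about (500,407), yaw −28.8°. The jig origin is about (537.5,96.5), yaw −2.5°, and the stop is at about 0.105. Next I'll draw the stop back.

```bash
cat >> fit.py <<'E'
from scipy.spatial.transform import Rotation as R
def quat(deg):
    q=(R.from_euler('z',deg,degrees=True)*R.from_quat([.70710678,.70710678,0,0])).as_quat(); return [q[3],q[0],q[1],q[2]]
O=np.array([537.5,96.5]); YAW=-2.5
def J(x,y,z):
    c,s=np.cos(np.radians(YAW)),np.sin(np.radians(YAW)); return [O[0]+c*x-s*y,O[1]+s*x+c*y,z]
def toj(p):
    c,s=np.cos(np.radians(YAW)),np.sin(np.radians(YAW)); d=np.array(p[:2])-O; return np.round([c*d[0]+s*d[1],-s*d[0]+c*d[1],p[2]],2)
def st(t=''):
    s=arm.read_state(); print(t,round(s['clock'],2),'jig',toj(s['tcp_pos']),'F',np.round(s['ft_force'],1),'grip',round(s['grip_width'],1),round(s['gripper_force'],1))
E
python3 - <<'E'
from fit import *
q=quat(YAW)
arm.move_ptp(J(0,-82,150),q); effector.set_gripper(50); 
print(arm.move_l(J(0,-82,77),speed=120,max_force=8)); st()
effector.set_gripper(0,20); st('gripped')
print(arm.move_l(J(0,-165,77),speed=80,max_force=15)); st('a')
print(arm.move_l(J(0,-195,77),speed=30,max_force=15)); st('b')
effector.set_gripper(50); st('open')
arm.move_l(J(0,-187,130),speed=150)
arm.move_ptp(J(0,-80,330),q)
im,W=cloud('wrist'); cv2.imwrite('pics/w3.png',im); np.save('w3.npy',W)
white=lambda i:i.min(-1)>150
P=sel(im,W,2,24,(430,620,-140,290),white); r=rect(P);print('plate',r)
G=sel(im,W,60,100,(480,580,-140,60));print('grip',rect(G),len(G),toj(rect(G)[0]+(0,)))
F=sel(im,W,22,40,(540,620,-100,250),lambda i:i.max(-1)<140);print('fence',rect(F),len(F))
T=sel(im,W,84,104,(480,600,60,240));print('foretop',rect(T),len(T))
c=cv2.boxPoints(rect(T)); print([toj(list(x)+[0]) for x in c]);st()
E
```

```text
False
 5.24 jig [  0.33 -81.94  77.52] F [0.3 0.4 0.1] grip 49.8 0.0
gripped 5.87 jig [ -1.1  -82.04  76.98] F [-7.9  0.8  8.2] grip 16.1 20.0
False
a 7.05 jig [  -1.37 -165.5    76.97] F [-10.1  -0.1   9.5] grip 15.9 20.0
True
b 7.77 jig [  -1.47 -185.67   76.9 ] F [-2.2  0.2  7. ] grip 16.0 20.0
open 8.47 jig [  -1.84 -185.61   76.44] F [-0.5 -0.4  0.1] grip 49.8 0.0
plate ((535.284423828125, 49.32505798339844), (339.3367919921875, 122.9024658203125), 87.29975128173828)
grip ((528.8828125, -87.264404296875), (31.783100128173828, 15.146693229675293), 88.43875885009766) 589 [  -0.59 -183.97    0.  ]
fence ((574.7474365234375, 75.98648071289062), (274.1268310546875, 11.078773498535156), 87.35038757324219) 2685
foretop ((538.728759765625, 128.83016967773438), (60.378196716308594, 43.94618225097656), 87.1728286743164) 1789
[array([-22.33,   2.29,   0.  ]), array([21.62,  2.04,  0.  ]), array([21.96, 62.42,  0.  ]), array([-21.98,  62.67,   0.  ])]
 9.94 jig [ -0.42 -81.02 327.93] F [ 0.1 -0.8 -0.5] grip 50.2 0.0
```

```bash
python3 - <<'E'
from fit import *
q=quat(YAW)
effector.set_gripper(0,10)
arm.move_ptp(J(0,-150,120),q); arm.move_l(J(0,-150,78),speed=120,max_force=8); st()
print(arm.move_l(J(0,-180,78),speed=25,max_force=3)); st('touch')
y=toj(arm.read_state()['tcp_pos'])[1]
print(arm.move_l(J(0,y-12,78),speed=15,max_force=15)); st('push')
arm.move_l(J(0,-145,78),speed=120)
arm.move_l(J(0,-145,130),speed=200)
effector.set_gripper(80)
st()
E
```

```text
12.2 jig [   0.47 -149.79   78.72] F [ 0.5 -0.2 -0.3] grip 0.5 0.0
True
touch 12.78 jig [-6.0000e-02 -1.5964e+02  7.7940e+01] F [-0.7 -0.4 -0.2] grip 0.3 0.0
True
push 13.12 jig [  -0.34 -159.68   77.61] F [1.3 2.5 1.4] grip 0.6 0.8
 15.08 jig [  -0.   -145.01  130.  ] F [-0.2 -0.4 -0.2] grip 80.1 0.0
```

The stop is confirmed fully back: 15 N moved it 0.04 mm. Now the grasp.

```bash
python3 - <<'E'
from fit import *
q=quat(-28.8); p=[500,407.4]
arm.move_ptp(p+[140],q)
print(arm.move_l(p+[71],speed=120,max_force=8)); st()
effector.set_gripper(20,30); st('gripped'); print(arm.read_state()['tcp_pos'])
arm.move_l(p+[190],speed=200); st('up')
O[1]+=2.3
# above the plate, 25 mm behind the forepart face, 4 mm off the fence
arm.move_ptp(J(-5,-42.5-22,150),quat(YAW)); st('over')
im,W=cloud('wrist'); cv2.imwrite('pics/w4.png',im); np.save('w4.npy',W)
im,W=cloud('side'); cv2.imwrite('pics/s4.png',cv2.resize(im[120:320,200:420],None,fx=2.5,fy=2.5))
E
```

```text
False
 17.48 jig [-50.68 309.14  71.59] F [-0.3  0.2  0.5] grip 80.0 0.0
gripped 18.13 jig [-51.04 309.03  71.14] F [-0.4  0.3  2.3] grip 43.8 30.0
[499.99231239 407.4596004   71.13857073]
up 18.88 jig [-51.5  308.45 188.61] F [-0.6 -0.6 -2.5] grip 43.8 30.0
over 20.27 jig [ -4.87 -63.88 149.93] F [ 1.1 -3.2  2.5] grip 43.7 30.0
```

View pics/s4.png

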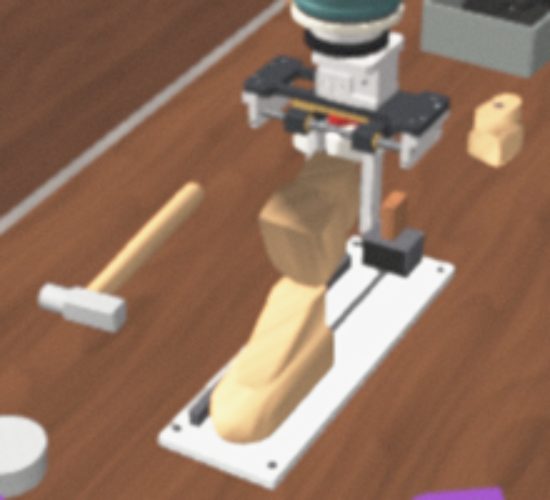

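The picture shows the half held upright at (310,230), flat face towards the forepart, with the stop clear behind it. Now I'll lower it, touch the fence and butt it up.

```bash
python3 - <<'E'
from fit import *
O[1]+=2.3
g=lambda: toj(arm.read_state()['tcp_pos'])
arm.move_l(J(-5,-64.5,92),speed=100)
print(arm.move_l(J(-5,-64.5,80),speed=15,max_force=5)); st('down')
z=g()[2]+.5
arm.move_l(J(-5,-64.5,z),speed=20); st('lift')
print(arm.move_l(J(7,-64.5,z),speed=12,max_force=4)); st('fence')
x=g()[0]-.9
arm.move_l(J(x,-64.5,z),speed=20); st('off fence')
print(arm.move_l(J(x,-30,z),speed=20,max_force=8)); st('butt')
E
```

```text
True
down 21.34 jig [ -2.14 -65.04  93.25] F [ 0.3 -1.9  9.9] grip 44.0 38.6
lift 21.62 jig [ -4.83 -63.96  93.93] F [ 0.2 -1.6  6.7] grip 44.1 36.0
True
fence 21.93 jig [ -4.56 -64.06  93.87] F [-2.7 -0.6  8.1] grip 44.1 35.8
off fence 22.18 jig [ -5.   -63.99  93.98] F [ 1.5 -2.2  5.7] grip 43.8 35.4
True
butt 22.56 jig [ -4.91 -63.98  94.06] F [-0.1 -2.9  6.7] grip 44.0 35.2
```

```bash
python3 - <<'E'
from fit import *
im,W=cloud('side'); cv2.imwrite('pics/s5.png',cv2.resize(np.hstack([im[190:320,260:400]]),None,fx=4,fy=4)); np.save('s5.npy',W)
im,W=cloud('wrist'); cv2.imwrite('pics/w5.png',im);np.save('w5.npy',W); st()
a=cv2.imread('pics/s5.png'); b=cv2.resize(im,(400,300))
im,W=cloud('scene'); c=cv2.resize(im[190:290,240:400],(400,250))
o=np.zeros((560,800,3),np.uint8); o[:455,:400]=cv2.resize(a,(400,455*0+371))[:455] if 0 else cv2.resize(a,(400,455)); o[:300,400:]=b; o[300:550,400:]=c
cv2.imwrite('pics/m5.png',o)
E
```

```text
22.66 jig [ -5.02 -61.71  94.07] F [-1.4 -2.6  6.6] grip 44.4 35.2
```

View pics/m5.png

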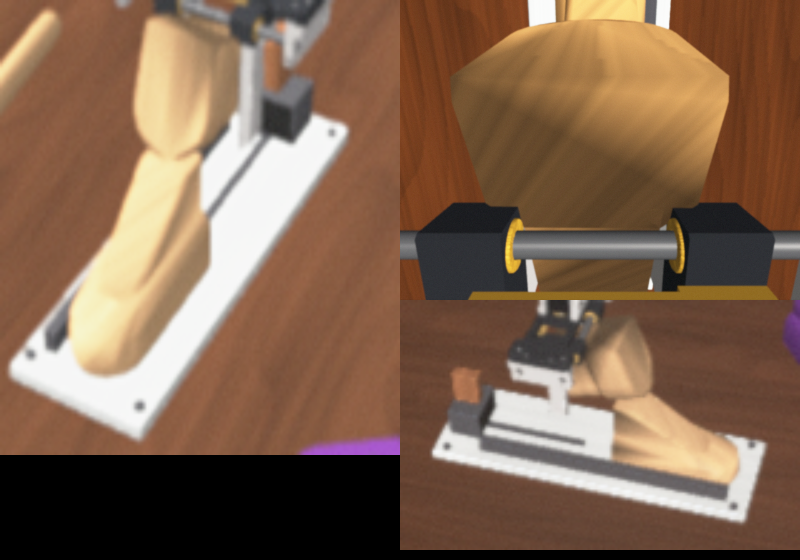

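The mosaic shows the half pitched in the grip (swung about the finger axis in transit) and resting against the forepart's top. I'll measure the tilt.

```bash
python3 - <<'E'
from fit import *
O[1]+=2.3
def plane(W):
    P=W.reshape(-1,3); P=P[np.isfinite(P).all(1)]; c=np.median(P,0); n=np.linalg.svd(P-P.mean(0))[2][2]
    jn=R.from_euler('z',-YAW,degrees=True).apply(n); print('c',toj(c),'n',np.round(jn*np.sign(jn[2]),2),np.round(np.std((P-P.mean(0))@n),1))
W=np.load('w5.npy')
# rows/cols full res: mosaic (400+u/1.6, v/1.6)
plane(W[130:300,180:430]); plane(W[60:100,220:400])
for v in range(35,330,20): print(v,toj(W[v,300]),end=';')
W=np.load('w4.npy');print()
for v in range(35,330,20): print(v,toj(W[v,300]),end=';')
E
```

```text
Traceback (most recent call last):
numpy._core._exceptions._ArrayMemoryError: Unable to allocate 13.4 GiB for an array with shape (42352, 42352) and data type float64
```

```bash
python3 - <<'E'
from fit import *
O[1]+=2.3
for f in ('w4.npy','w5.npy'):
    W=np.load(f);print(f)
    for v in range(15,330,15): print(v,toj(W[v,300]),end=';')
    print()
E
```

```text
w4.npy
15 [ -7.35  38.35 184.9 ];30 [ -7.32  34.16 186.69];45 [ -7.32  30.17 187.6 ];60 [ -7.31  26.13 188.91];75 [ -7.29  22.09 190.29];90 [ -7.28  18.06 191.82];105 [ -7.21  13.95 195.15];120 [ -7.24  10.11 194.73];135 [ -7.25   6.18 195.31];150 [ -7.24   2.25 196.75];165 [ -7.19  -1.55 199.41];180 [ -7.16  -5.34 201.17];195 [ -7.18  -9.3  201.27];210 [ -7.15 -12.98 203.32];225 [ -7.14 -16.8  204.33];240 [ -7.09 -20.2  207.01];255 [ -7.1  -24.16 207.32];270 [ -7.13 -28.35 207.05];285 [ -7.07 -31.43 210.08];300 [ -7.06 -35.06 211.33];315 [ -7.05 -38.76 212.37];
w5.npy
15 [-7.96 47.59 91.05];30 [-7.96 42.18 93.31];45 [ -7.02  28.19 142.02];60 [ -6.71  22.08 158.74];75 [ -6.46  17.41 171.72];90 [ -6.28  13.8  181.58];105 [ -6.1   10.81 190.91];120 [ -6.     8.5  196.37];135 [ -6.03   6.48 196.17];150 [ -6.06   4.41 195.7 ];165 [ -6.08   2.29 195.52];180 [-6.1400e+00 -4.0000e-02  1.9393e+02];195 [ -6.16  -2.28 193.98];210 [ -6.22  -4.87 192.25];225 [ -6.26  -7.43 191.44];240 [ -6.31 -10.21 190.22];255 [ -6.33 -12.7  190.44];270 [ -6.42 -16.24 187.57];285 [ -6.45 -19.01 187.51];300 [ -6.52 -22.48 185.89];315 [ -6.56 -25.68 185.3 ];
```

The earlier ptp crossed the forepart too low, so the half was struck and pitched about 108° (joint face up), and it is now held by its heel-top corner. I'll re-seat it by tilting the tool and setting it upright on clear bench, so I'm checking which tilts are reachable.

```bash
cat >> fit.py <<'E'
def tq(az,tilt):
    """tool z at azimuth az (deg), tilted up from straight down by tilt; tool x on the outer side, turning down"""
    q=(R.from_euler('z',az-90,degrees=True)*R.from_euler('x',-tilt,degrees=True)*R.from_quat([.70710678,.70710678,0,0])).as_quat()
    return [q[3],q[0],q[1],q[2]]
E
python3 - <<'E'
from fit import *
r=R.from_quat(np.roll(tq(90,90),-1)).as_matrix(); print('tilt90: tool x',r[:,0].round(2),'tool z',r[:,2].round(2))
W=np.load('scene0.npy'); print('pot',W[262,180],'small',W[216,180])
for p in ([560,-230],[480,-230],[620,-230],[560,-170],[480,300]):
  for az in range(-180,180,30):
    o=''
    for t in (30,50,60,70,80,90,100):
        j=arm.ik(p+[150],tq(az,t)); o+=f'{t} ' if j is not None else ''
    if '70' in o or '60' in o: print(p,az,o)
E
```

```text
tilt90: tool x [ 0.  0. -1.] tool z [ 0. -1. -0.]
pot [ 718.77060334 -283.03044612   57.49914144] small [ 537.66054248 -368.46155701   51.23933753]
[560, -230] -180 30 50 60 70 80 90 100 
[560, -230] -150 30 50 60 70 80 90 100 
[560, -230] -120 30 50 60 70 80 90 100 
[560, -230] -90 30 50 60 70 80 90 100 
[560, -230] -60 30 50 60 
[560, -230] 30 30 50 60 70 80 90 
[560, -230] 60 30 50 60 70 80 90 100 
[560, -230] 90 30 50 60 70 80 90 100 
[560, -230] 120 30 50 60 70 80 90 100 
[560, -230] 150 30 50 60 70 80 90 100 
[480, -230] -180 30 50 60 70 80 90 100 
[480, -230] -150 30 50 60 70 80 90 100 
[480, -230] -120 30 50 60 70 80 90 100 
[480, -230] -90 30 50 60 70 80 90 100 
[480, -230] -60 30 50 60 70 
[480, -230] 0 30 50 60 
[480, -230] 30 30 50 60 70 80 90 100 
[480, -230] 60 30 50 60 70 80 90 100 
[480, -230] 90 30 50 60 70 80 90 100 
[480, -230] 120 30 50 60 70 80 90 100 
[620, -230] -180 30 50 60 70 80 90 100 
[620, -230] -150 30 50 60 70 80 90 100 
[620, -230] -120 30 50 60 70 80 90 100 
[620, -230] -90 30 50 60 70 80 90 100 
[620, -230] 30 30 50 60 70 
[620, -230] 60 30 50 60 70 
[... 183 characters left out ...]
 30 50 60 70 80 90 100 
[560, -170] -120 30 50 60 70 80 90 100 
[560, -170] -90 30 50 60 70 80 90 100 
[560, -170] -60 30 50 60 70 
[560, -170] 30 30 50 60 70 80 
[560, -170] 60 30 50 60 70 80 90 100 
[560, -170] 90 30 50 60 70 80 90 100 
[560, -170] 120 30 50 60 70 80 90 100 
[560, -170] 150 30 50 60 70 80 90 100 
[480, 300] -180 30 50 60 70 80 90 100 
[480, 300] -150 30 50 60 90 100 
[480, 300] -120 30 50 60 70 80 90 100 
[480, 300] -90 30 50 60 70 80 90 100 
[480, 300] -60 30 50 60 70 80 90 100 
[480, 300] -30 30 50 60 70 80 90 100 
[480, 300] 0 30 50 60 
[480, 300] 60 30 50 60 
[480, 300] 90 30 50 60 70 80 90 100 
[480, 300] 120 30 50 60 70 80 90 100 
[480, 300] 150 30 50 60 70 80 90 100
```

```bash
python3 - <<'E'
from fit import *
O[1]+=2.3
effector.set_gripper(20,60); st('tight')
p=arm.read_state()['tcp_pos']
arm.move_l([p[0],p[1],230],speed=90); st('lift')
arm.move_l([p[0],p[1]-130,230],speed=150); st('back')
im,W=cloud('wrist')
for v in range(15,330,15): print(v,toj(W[v,300])-np.array(toj(arm.read_state()['tcp_pos'])),end=';')
a,_=cloud('side');b,_=cloud('scene')
cv2.imwrite('pics/m6.png',np.hstack([cv2.resize(a[60:300,240:440],(400,480)),cv2.resize(b[130:290,200:333],(400,480))]))
E
```

```text
tight 22.93 jig [ -5.4  -64.07  93.93] F [-4.2 -2.8  9.3] grip 43.6 67.4
lift 24.58 jig [ -5.62 -64.09 229.5 ] F [ 0.2  0.7 -3.1] grip 43.7 63.0
back 25.6 jig [   0.27 -192.97  229.96] F [ 0.1  0.7 -2.1] grip 43.8 63.0
15 [  -7.44  164.14 -217.48];30 [  -7.51  152.56 -216.1 ];45 [-2.21 92.32 46.43];60 [-1.87 85.96 64.38];75 [-1.6  81.13 78.64];90 [-1.42 77.58 88.16];105 [-1.28 74.74 95.3 ];120 [ -1.15  72.34 102.18];135 [ -1.17  70.32 101.92];150 [ -1.22  68.22 100.84];165 [ -1.24  66.08 100.76];180 [-1.3  63.71 98.99];195 [-1.32 61.4  98.74];210 [-1.36 58.93 97.95];225 [-1.38 56.57 98.14];240 [-1.45 53.61 96.06];255 [-1.49 50.76 95.04];270 [-1.55 47.75 93.93];285 [-1.62 44.31 92.02];300 [-1.62 41.77 92.8 ];315 [-1.69 38.15 91.18];
```

View pics/m6.png

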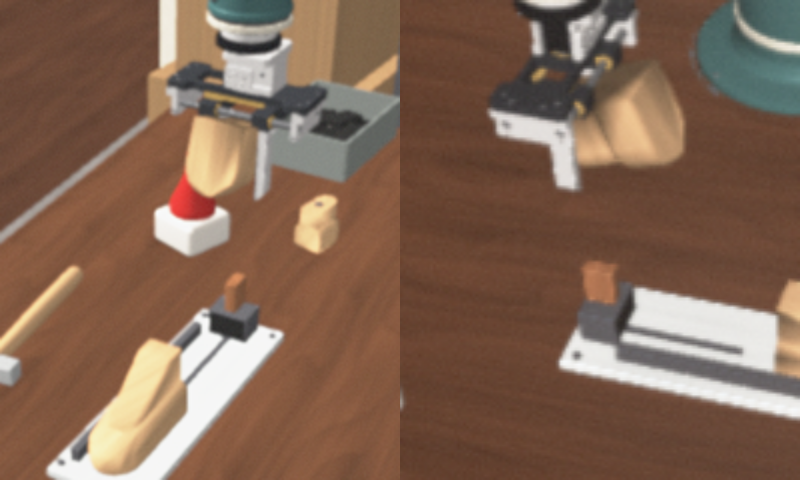

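```bash
python3 - <<'E'
from fit import *
try:
    arm.move_l([570,-190,230],tq(135,35),speed=55); st('1')
    arm.move_l([590,-222,160],tq(180,75),speed=45); st('2')
    print(arm.move_l([590,-222,105],speed=80,max_force=5))
    print(arm.move_l([590,-222,70],speed=30,max_force=5)); st('3')
except arm.MotionError as e: print(e)
print(arm.read_state()['tcp_pos'])
np.save('s7.npy',cloud('side')[1])
a,_=cloud('side');b,_=cloud('scene')
cv2.imwrite('pics/m7.png',np.hstack([cv2.resize(a[60:260,280:480],(400,400)),cv2.resize(b[140:300,160:320],(400,400))]))
E
```

```text
1 27.78 jig [  45.12 -284.68  230.13] F [-0.8  0.3 -2.1] grip 44.0 62.9
2 33.71 jig [  66.35 -315.88  160.02] F [-0.   0.2 -1.8] grip 43.3 63.2
False
True
3 35.17 jig [  66.82 -315.97   90.44] F [ 0.9 -0.2  5.6] grip 43.6 63.1
[ 590.47421459 -222.07964962   90.44251276]
```

View pics/m7.png

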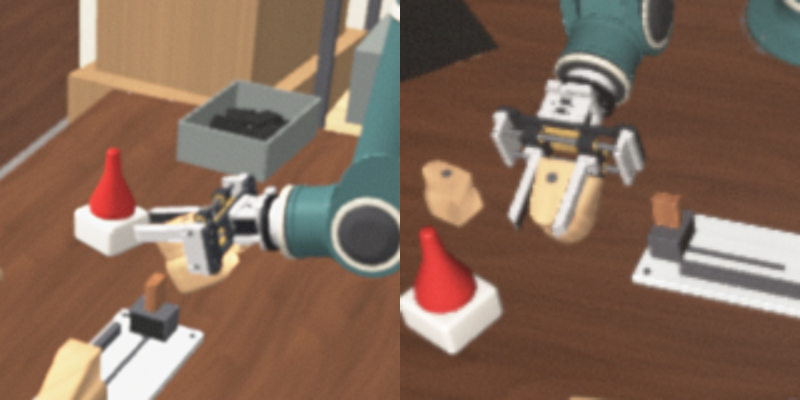

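Contact came at z = 90.4, as predicted. Now I'll arc it upright, release, lift off and locate it.

```bash
python3 - <<'E'
from fit import *
effector.set_gripper(20,14)
print(arm.move_l([562,-222,98.5],speed=60,max_force=25)); st('a')
print(arm.move_l([536,-222,98],speed=60,max_force=25)); st('b')
effector.set_gripper(94); st('open')
arm.move_l([536,-222,175],speed=150)
arm.move_ptp([560,-222,260],quat(90)); st('view')
im,W=cloud('wrist'); cv2.imwrite('pics/w8.png',im); np.save('w8.npy',W)
T=sel(im,W,80,106,(400,620,-320,-140));r=rect(T);print('top',r,len(T),np.median(T[:,2]),cv2.boxPoints(r).round(1).tolist())
cv2.imwrite('pics/m8.png',np.hstack([cv2.resize(im,(400,300)),cv2.resize(cloud('side')[0][60:260,280:480],(400,300))]))
E
```

```text
False
a 36.17 jig [  38.38 -317.31   98.52] F [ 0.7  0.2 -2.3] grip 43.9 14.0
False
b 36.76 jig [  12.38 -318.48   97.96] F [-0.3  0.5 -2.1] grip 44.1 14.0
open 37.66 jig [  12.4  -318.27   98.01] F [-2.2  0.3  2.6] grip 93.9 0.0
view 41.24 jig [  36.13 -317.46  259.65] F [0.7 0.2 0.5] grip 94.1 0.0
top ((439.19842529296875, -225.91751098632812), (44.05284881591797, 78.61619567871094), 88.9106674194336) 6479 92.79094760466864 [[399.5, -247.1999969482422], [478.1000061035156, -248.6999969482422], [478.8999938964844, -204.60000610351562], [400.29998779296875, -203.10000610351562]]
```

View pics/m8.png

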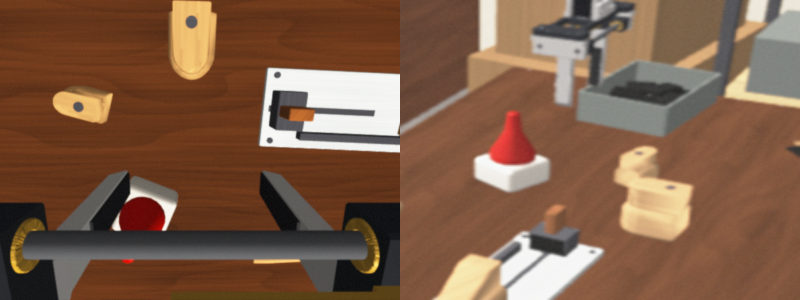

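The picture shows the half standing upright at (190,40), flat face to −x. I'll refine its position from the cloud.

```bash
python3 - <<'E'
from fit import *
im,W=cv2.imread('pics/w8.png'),np.load('w8.npy')
T=sel(im,W,80,106,(300,620,-320,-140));r=rect(T);print('top',r,cv2.boxPoints(r).round(1).tolist())
print('hole',W[44,382],W[0:3,382])
im2,W2=cv2.imread('pics/w2.png'),np.load('w2.npy'); print('hole0',W2[170,315])
for yaw,p in ((88.9,[442,-226]),(YAW,J(0,-60,150)[:2])):
    for z in (150,72,190): j=arm.ik(p+[z],quat(yaw)); print(None if j is None else np.round(j,2))
E
```

```text
top ((439.0995788574219, -226.0404052734375), (44.03110885620117, 78.81839752197266), 88.63613891601562) [[399.20001220703125, -247.10000610351562], [478.0, -249.0], [479.0, -205.0], [400.20001220703125, -203.10000610351562]]
hole [ 410.25951356 -156.58051643    1.03207129] [[ 3.73018887e+02 -1.57800394e+02 -7.29782258e-01]
 [ 3.74142123e+02 -1.57932768e+02  3.68493273e-01]
 [ 3.74945222e+02 -1.57891021e+02  3.11100792e-01]]
hole0 [510.1411004  425.20281996  93.80842799]
[ 1.29  0.5  -1.09  1.97  0.53  0.99  1.49]
[ 1.18  0.6  -0.97  2.03  0.66  0.86  1.39]
[ 1.34  0.45 -1.15  1.93  0.47  1.06  1.55]
[ 0.47  0.44 -0.75  1.88  0.36  0.95 -0.48]
[ 0.39  0.55 -0.65  1.94  0.45  0.81 -0.55]
[ 0.51  0.39 -0.79  1.85  0.32  1.03 -0.45]
```

```bash
python3 - <<'E'
from fit import *
O[1]+=2.3
g=lambda: toj(arm.read_state()['tcp_pos'])
q=quat(88.7); p=[442.2,-226.1]
arm.move_ptp(p+[135],q)
print(arm.move_l(p+[71],speed=130,max_force=8)); 
effector.set_gripper(20,60); st('gripped')
arm.move_l(p+[215],speed=170); st('up')
arm.move_ptp(J(-5,-57.5,215),quat(YAW)); st('over')
print(arm.move_l(J(-5,-57.5,92),speed=120,max_force=8)); st('low')
print(arm.move_l(J(-5,-57.5,79),speed=20,max_force=5)); st('down')
print(arm.read_state()['tcp_pos'])
cv2.imwrite('pics/m9.png',cv2.resize(np.hstack([cloud('side')[0][150:320,240:410],cloud('scene')[0][170:340,240:410]]),(800,400)))
E
```

```text
False
gripped 43.53 jig [ -81.02 -328.77   71.01] F [-0.  -0.4  0.2] grip 43.8 60.0
up 44.53 jig [ -81.55 -328.68  214.13] F [-0.2  0.9 -2.9] grip 43.8 60.0
over 46.37 jig [ -5.04 -57.95 214.74] F [ 0.2 -0.2 -2.5] grip 43.5 60.0
False
low 47.54 jig [ -4.59 -57.41  92.63] F [-0.4 -0.4 -2.2] grip 43.6 60.0
True
down 48.03 jig [ -5.03 -57.56  82.85] F [-1.6 -0.9  6. ] grip 43.2 60.0
[529.96254844  41.51394304  82.84684338]
```

View pics/m9.png

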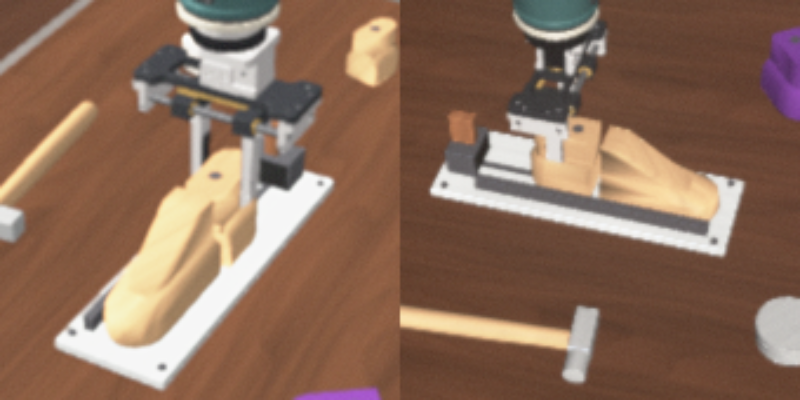

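The half is upright on the plate, seen right behind the forepart with the fence alongside. Next I'll touch the fence, butt it up, release and bring up the stop.

```bash
python3 - <<'E'
from fit import *
O[1]+=2.3
g=lambda: toj(arm.read_state()['tcp_pos'])
z=83.2
arm.move_l(J(-5,-57.5,z),speed=20)
print(arm.move_l(J(6,-57.5,z),speed=12,max_force=5)); st('fence')
x=g()[0]-.8
arm.move_l(J(x,-57.5,z),speed=20)
print(arm.move_l(J(x,-30,z),speed=18,max_force=9)); st('butt')
effector.set_gripper(70); st('open')
arm.move_l(J(x,g()[1],150),speed=180)
im,W=cloud('wrist'); np.save('w10.npy',W); cv2.imwrite('pics/w10.png',im)
effector.set_gripper(0,10)
arm.move_ptp(J(-1,-225,130),quat(YAW)); st('behind')
E
```

```text
True
fence 48.93 jig [ 1.000e-02 -5.764e+01  8.288e+01] F [-0.4 -0.8  4.9] grip 43.4 60.0
True
butt 50.06 jig [ -0.99 -43.71  82.95] F [-0.7 -2.9  4.2] grip 43.8 60.0
open 50.67 jig [ -1.39 -43.76  82.57] F [ 0.2 -0.1  0.2] grip 70.0 0.0
behind 53.12 jig [  -0.97 -224.78  130.06] F [-0.1  0.3  1.2] grip 0.7 0.0
```

```bash
python3 - <<'E'
from fit import *
O[1]+=2.3
print(arm.move_l(J(-1,-225,78),speed=120,max_force=8)); st()
print(arm.move_l(J(-1,-145,78),speed=50,max_force=15)); st('p1')
print(arm.move_l(J(-1,-110,78),speed=20,max_force=9)); st('p2')
y=toj(arm.read_state()['tcp_pos'])[1]
arm.move_l(J(-1,y-12,78),speed=80)
arm.move_l(J(-1,y-12,190),speed=180); st('up')
im,W=cloud('wrist'); cv2.imwrite('pics/w11.png',im)
T=sel(im,W,84,104,(470,600,0,99)); print('rear',rect(T),[toj(list(c)+[0]) for c in cv2.boxPoints(rect(T))])
s=cloud('side')[0][190:310,260:390]
cv2.imwrite('pics/m11.png',np.hstack([cv2.resize(im,(400,300)),cv2.resize(s,(400,369))[:300]]))
E
```

```text
False
 53.7 jig [  -0.67 -224.38   78.35] F [ 0.4  0.  -0. ] grip 0.8 0.0
False
p1 55.45 jig [  -1.19 -145.02   77.9 ] F [-0.2  0.8  0.7] grip 0.4 0.0
True
p2 56.29 jig [  -1.26 -132.97   77.73] F [-0.2 -2.9  2. ] grip 0.6 1.5
up 57.36 jig [  -1.5  -145.08  189.12] F [-0.6  0.2 -0.4] grip 0.3 0.0
rear ((549.0548095703125, 52.996978759765625), (77.45604705810547, 28.67848014831543), 58.75938034057617) [array([-17.65, -72.32,   0.  ]), array([  7.49, -86.11,   0.  ]), array([ 44.74, -18.19,   0.  ]), array([19.59, -4.4 ,  0.  ])]
```

View pics/m11.png

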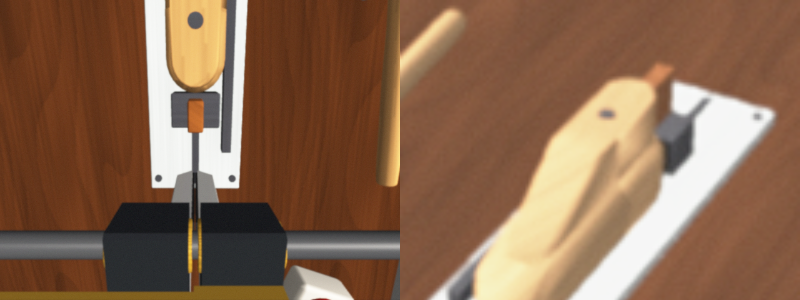

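The picture shows the half butted to the forepart, with the stop pad against the heel at (195,92). One numeric check from above first, then hand-in.

```bash
python3 - <<'E'
from fit import *
O[1]+=2.3
arm.move_ptp(J(0,-100,330),quat(YAW)); arm.hold(.1); st()
im,W=cloud('wrist')
a=R.from_euler('z',-YAW,degrees=True).as_matrix(); Jp=(W-np.array([O[0],O[1],0]))@a.T
m=(Jp[...,2]>88)&(abs(Jp[...,0])<40)
for y in (-60,-50,-40,-30,-20,-12,-6,-3,3,6,15):
    s=m&(abs(Jp[...,1]-y)<1.5); x=Jp[...,0][s]; print(y,round(x.min(),1),round(x.max(),1),'z',round(np.median(Jp[...,2][s]),1),end='; ')
for u0 in (-12,0,12):
    s=m&(abs(Jp[...,0]-u0)<.8)&(abs(Jp[...,1])<10); o=np.argsort(Jp[...,1][s]); print('\n',u0,[(round(float(b)),int(i)) for b,i in zip(Jp[...,1][s][o][::2],im.mean(-1)[s][o][::2])][:22])
g=(Jp[...,2]>86)&(abs(Jp[...,0])<14)&(Jp[...,1]<-88)&(Jp[...,1]>-160); print('grip y',Jp[...,1][g].mean())
E
```

```text
58.2 jig [  -0.38 -100.59  328.67] F [ 0.2 -0.1 -0.1] grip 0.5 0.0
-60 -21.6 20.5 z 104.7; -50 -22.4 21.3 z 104.6; -40 -22.2 21.1 z 104.8; -30 -22.0 21.0 z 104.7; -20 -22.0 20.8 z 104.9; -12 -21.8 20.7 z 104.7; -6 -21.7 21.6 z 105.1; -3 -21.7 21.5 z 104.7; 3 -21.6 21.4 z 104.8; 6 -21.6 21.4 z 104.8; 15 -21.4 21.2 z 104.6; 
 -12 [(-10, 184), (-9, 186), (-7, 186), (-6, 187), (-5, 188), (-4, 188), (-3, 189), (-2, 188), (0, 181), (0, 185), (1, 180), (2, 182), (3, 181), (4, 180), (5, 179), (6, 180), (6, 182), (7, 181), (8, 180), (9, 183), (10, 182)]

 0 [(-10, 187), (-9, 186), (-8, 186), (-7, 185), (-6, 185), (-5, 186), (-5, 185), (-4, 186), (-3, 187), (-2, 183), (-1, 186), (0, 184), (1, 185), (1, 185), (2, 185), (3, 183), (4, 184), (5, 183), (5, 182), (6, 186), (7, 184), (8, 187)]

 12 [(-10, 186), (-9, 184), (-8, 186), (-7, 185), (-6, 184), (-5, 184), (-4, 186), (-4, 185), (-3, 184), (-2, 183), (-1, 185), (0, 183), (0, 187), (1, 186), (2, 188), (3, 187), (4, 187), (5, 187), (5, 187), (6, 186), (7, 187), (8, 189)]
grip y -93.09599627349752
```

```bash
python3 -c "
from cell import workorder; print(workorder.sign_off())"
```

```text
the job is handed in; nothing more can be done
None
```

The job is handed in at about 58 s of the 72 s: stop drawn fully back, larger rear half butted to the forepart with no visible gap and in line along the fence, and stop pushed snug to the heel; on the first carry I knocked the half against the forepart and had to stand it on the bench and regrasp it, and I viewed 12 pictures, over the limit of 10.

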